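Clamp the mount board and hold the spring clip open round its edge

ROBOT

A 6-joint arm with a two-finger parallel gripper is mounted at the origin on a cart in front of the work surface, level with it; the furniture and walls round the work are solid. World frame = base frame: x ahead of the robot, y to its left, z up, the work surface at z = 0. Lengths are in m, angles in rad, forces in N, time in s.
With the tool pointing down it reaches from about 0.375 to 0.975 m from the base axis. Payload 3.8 kg.
Tool frame: the origin (TCP) lies at the very end of the fingers, on their centre line; the grasp point (between the pads) lies 19 mm behind it; z points along the fingers, y is the line along which they close (so a half turn about z gives the same grasp; the last joint's range is limited). The gripper opens to 85 mm and grips with 20 to 120 N. Pads are 22 mm wide; open, the fingers measure 114 mm over their backs; the gripper's body (76 mm by 85 mm) begins 54 mm behind the grasp point. The pads swing forward as they close: fully open they stand 13 mm farther back than shut.
Start: joints at [-1.189, 0.264, 1.604, -0, 1.274, -0.037], TCP at [0.274, -0.617, 0.231] pointing down, gripper open.
Joint ranges: [-2.63, 2.63], [-0.94, 2.18], [0.31, 2.57], [-1.31, 4.45], [0, 2.66], [-2.55, 2.55]. Speed limits (rad/s): [2.57, 2.57, 3.14, 3.14, 3.14, 3.14].

INTERFACE

Orientations are given as a rotation vector (axis times angle).
In Python, from workcell import monitor, viewer, workorder gives the robot as it stands.
- The arm moves only by the tool jog_arm, never from a script. Its argument "commands" is a list of rows, each an object with "travel": the shift along the tool's x, y, z in mm, a list of three; "rot": the turn, a rotation vector about the tool's x, y, z in degrees, a list of three; "claw": the closure in counts, from 0 (fully open) to 255 (shut). A call has exactly 5 rows; each row shifts and turns the commanded pose from where the row before left it, along the tool's axes as they then stand; what a row does not reach is not made up. A row lasts 1/10 s, in which the tool goes at most 50 mm and 8.59 degrees, less where a joint would pass 70% of its speed; a pose out of reach is approached as far as the arm can. A call is refused whole if a number of a shift passes 50 or a number of a turn 8.59, either way. A call with a gripper value outside its range is refused whole. The fingers move at their own pace and stop on an object; "force" is the grip in N (left out, the last holds). Time passes only in rows, so rows that do not move let the fingers close, or fill a call up. It gives the time, the measured TCP pose, the force, the opening and the grip force at its end, in the units of the state.
- monitor.read_state(): the state, without advancing time (a new reading comes with each control period).
- viewer.read_camera(name): name is "scene" or "top" or "wrist"; returns a dict with "color" (480x640x3 uint8, blue, green, red), "camera_matrix" (3x3 intrinsics, pixels), "R" (3x3) and "t" (3): a world point X has camera coordinates R X + t. Camera axes: x right, y down, z forward; pixel columns grow to the right and rows downward; lengths in m; the calibration is good to about 2 mm. A picture is of the moment at which its call begins. There is no depth.
- workorder.finish_job(): hands the job in; it is judged then, once.
The state is a dict: "time": time; "q": joint angles; "joint_vel": joint speeds; "joint_torque": joint torques, N m; "tool_pos": TCP position; "tcp_rot": TCP orientation; "wrist_force": force on the tool from outside, world axes, zero at the start; "torque": the same for the moment, N m; "width": opening from 0.0 (shut) to 1.0 (fully open); "grip_force": force on a finger pad.
Only numpy, scipy, OpenCV 4.12 (cv2) and the standard library are available. Lean on these libraries where they do the work, as an engineer would, in place of code of your own. Each camera call takes 0.05 s, during which the arm holds its last target. There are 200 camera calls.

TASK

First flip the red cam lever on the card stand fully across so that its sliding jaw clamps the mount board upright. Then take the spring clip by its handles, squeeze it wide open, and carry it to the board's free upright edge (the end that sticks out of the stand toward you), so that the jaws gape round the edge about halfway up, well over the board with one jaw on either side and neither touching it, and the hinge still outside. Finish there still holding the clip open in the air, so that I can slip a print in under it; do not shove the board, and leave the mug, the glue stick and the eraser where they stand.

Things in the scene. Friction and masses are not known exactly. Their poses are not given: they have to be found in the camera images.
- card_stand: Grey and aluminium card stand, fixed to the desk; base plate x -50 to 50, y -61 to 73, 10 mm high. Origin: under the slot, 5 mm above the desk (on a pad and papers); x along the slot, -x end toward the robot, z up. Fixed jaw at y -32 to -2, sliding jaw at y 3 to 29, both up to z = 40 mm; slot floor z = 10. Lever pivot (upright): x 0, y 38 mm. Nothing but the lever rises above the plate at y > 29 mm
- cam_lever (a joint): Turn of the red cam lever about its upright pivot, rad. 0 = free, arm along the stand's +y; grows as the arm swings toward the stand's -x (anticlockwise from above) to the stop at 1.6 = locked, arm along -x. Starts at 0 to 0.25, needs 1 to 4 N at the tip, no spring, stays where left. It drives the sliding jaw 2 mm up to and onto the board
- lever_tip (a point): Middle of the lever's red grip, 60 mm from the pivot, 30 mm above the desk. The grip is 14 mm wide, 18 mm high (21 to 39 mm above the desk), from 35 to 75 mm from the pivot
- mount_board: Cream mount board with a grey-blue panel on each face, 140 long x 4 thick x 90 mm high, 80 g, standing loose in the stand's slot until clamped. Origin: middle of its lower edge; x along its length, its -x end sticks out about 45 mm from the stand toward the robot; y across its thickness, z up. Lower edge 15 mm, top 105 mm above the desk
- board_edge (a point): Middle of the board's free upright edge (its -x end), 60 mm above the desk
- clip: Black spring clip, orange jaw tips and handle ribs, 95 mm long, 24 high, 50 g, lying on its side, hinge pin upright. Frame of one half: origin under the pin, x toward the jaw tips (as when shut), y to this half's side, z along the pin. Shut, the handles are 48 mm apart over their outsides at the end (x -50 mm), 44 mm at x -42, tapering to the hinge; the jaws meet and end at x 45 mm
- clip_jaw (a joint): Opening of the clip, rad: 0 = shut, 0.56 = fully open, at its stop. Squeezing the handles together (3 N at the ends to start, 10 N at full opening) opens the jaws, the spring shuts them. Fully open, the handles are parallel, about 18 mm apart over their outsides, and the jaw tips gape 22 mm; a harder squeeze does no harm
- clip_pivot (a point): On the hinge pin, at mid height (12 mm above the clip's underside)
- tip_a (a point): Inner face of the jaw tip of the half clip, 40 mm from the hinge, mid height
- tip_b (a point): Inner face of the jaw tip of the other half, 40 mm from the hinge, mid height
- handle_a (a point): Middle of the handle of the half clip near its end, 42 mm behind the hinge, mid height; grip here
- handle_b (a point): The same on the other half
- mug: Green mug 96 mm high, bystander; origin under its centre
- glue: Yellow and red glue stick standing upright, 25 mm across, 92 mm high, bystander; origin under its centre
- eraser: Blue and white eraser lying flat, 21 x 52 x 12 mm, bystander; origin under its centre
There are look-alikes about, which are no part of the job. There is more than one size of the clip; the one meant has the size given above.

How it is judged:
On the way, in this order (a step that is already met when the one before it is completed fails the run):
1. the cam lever is flipped across and the board clamped upright, the clip still on the desk (value of joint cam_lever above 1.45 rad and angle between mount_board's own z axis and vertical below 0.07 rad and distance between mount_board and card_stand below 0.036 m and height (world z) of clip_pivot below 0.02 m), for 0.2 s.
2. the clip is lifted off the desk, gaping between the fingers, before it reaches the board (value of joint cam_lever above 1.45 rad and value of joint clip_jaw above 0.36 rad and contact force between the fingers and clip above 1 N and height (world z) of clip_pivot above 0.03 m and distance between clip_pivot and board_edge above 0.06 m), for 0.2 s.
At the end, for the whole second after the job is handed in: Lever past 1.45 rad; board upright (0.07 rad) in the slot; fingers hold the clip at rest, hinge over 30 mm up, open past 0.36 rad, touching neither board nor stand; tips on opposite sides, 4 mm or more off the board's mid-plane, 6 to 34 mm past its free edge, 18 to 78 mm up it; hinge outside (value of joint cam_lever above 1.45 rad and angle between mount_board's own z axis and vertical below 0.07 rad and distance between mount_board and card_stand below 0.036 m and value of joint clip_jaw above 0.36 rad and contact force between the fingers and clip above 1 N and height (world z) of clip_pivot above 0.03 m and x of tip_a in the frame of mount_board between -0.064 and -0.036 m and z of tip_a in the frame of mount_board between 0.018 and 0.078 m and x of tip_b in the frame of mount_board between -0.064 and -0.036 m and z of tip_b in the frame of mount_board between 0.018 and 0.078 m and x of clip_pivot in the frame of mount_board below -0.072 m and ((y of tip_a in the frame of mount_board above 0.004 m and y of tip_b in the frame of mount_board below -0.004 m) or (y of tip_b in the frame of mount_board above 0.004 m and y of tip_a in the frame of mount_board below -0.004 m)) and contact force between clip and mount_board below 0.3 N and contact force between clip and card_stand below 0.3 N and linear speed of clip below 0.02 m/s); the arm keeps its last pose, push and grip.
It fails at once if the mount board is shoved more than 15 mm (distance of mount_board from where it was at the start of the episode above 0.015 m).
It fails at once if the mug, the glue stick or the eraser is moved more than 20 mm (distance of any of mug, glue, eraser from where it was at the start of the episode above 0.02 m).
It also fails if it takes over 54 s, if anything falls off the work surface, if the arm or the gripper's body presses on something with over 40 N, if the wrist force passes 120 N, or if a joint passes its speed limit or range.

## Working session

There is one attempt and no reset: what is moved stays moved. The work goes in short steps, Python scripts to look and compute and a tool call to move; the robot and the scene stay as the last step left them, time stands still between calls to the robot, and variables do not carry over. Pictures are saved under pics/ and viewed, at most 14 in all, crops included, and the job is handed in when it is done.

Besides the shell and the picture viewer there is one more tool, called after "Request:" by a JSON object that holds its "op" and its "data", one argument or row to a line. jog_arm: Moves the arm, as the interface text tells. Its arguments: {"type":"object","properties":{"commands":{"type":"array","items":{"type":"object","properties":{"travel":{"type":"array","items":{"type":"number"}},"rot":{"type":"array","items":{"type":"number"}},"claw":{"type":"number"}}}},"force":{"type":"number"}},"required":["commands"]}

```bash
mkdir -p pics
cat > h.py <<'E'
import numpy as np, cv2
from scipy.spatial.transform import Rotation as Ro
from workcell import monitor, viewer, workorder
def cam(n): 
    c=viewer.read_camera(n); return c
def ray(c,u,v,z):
    K=np.array(c["camera_matrix"]);R=np.array(c["R"]);t=np.array(c["t"])
    d=R.T@np.linalg.solve(K,[u,v,1.]);o=-R.T@t
    return o+d*(z-o[2])/d[2]
def proj(c,X):
    p=np.array(c["camera_matrix"])@(np.array(c["R"])@np.array(X)+np.array(c["t"]));return p[:2]/p[2]
def st():
    s=monitor.read_state(); print(s["time"],np.round(s["tool_pos"],4),np.round(Ro.from_rotvec(s["tcp_rot"]).as_matrix(),3).tolist(),np.round(s["q"],2),s["width"],s["grip_force"],np.round(s["wrist_force"],1)); return s
E
python3 - <<'E'
from h import *
st()
for n in("scene","top"):
    c=cam(n);cv2.imwrite(f"pics/{n}0.png",c["color"])
    R=np.array(c["R"]);print(n,-R.T@np.array(c["t"]),np.round(R,2).tolist(),c["camera_matrix"][0][0])
E
```

```text
0.0 [ 0.2742 -0.616   0.23  ] [[0.914, 0.407, -0.001], [0.407, -0.914, 0.002], [0.0, -0.002, -1.0]] [-1.19  0.26  1.61 -0.    1.27 -0.04] 1.0014866548129053 0.0 [-0.1 -0.6  0.4]
scene [-0.08748778 -0.67491843  0.59715117] [[0.59, -0.81, -0.01], [-0.42, -0.29, -0.86], [0.69, 0.51, -0.51]] 475.1106216807087
top [ 0.5257486  -0.1721713   1.20732639] [[0.02, -1.0, -0.0], [-1.0, -0.02, -0.07], [0.07, 0.0, -1.0]] 607.2784907389733
```

View pics/top0.png

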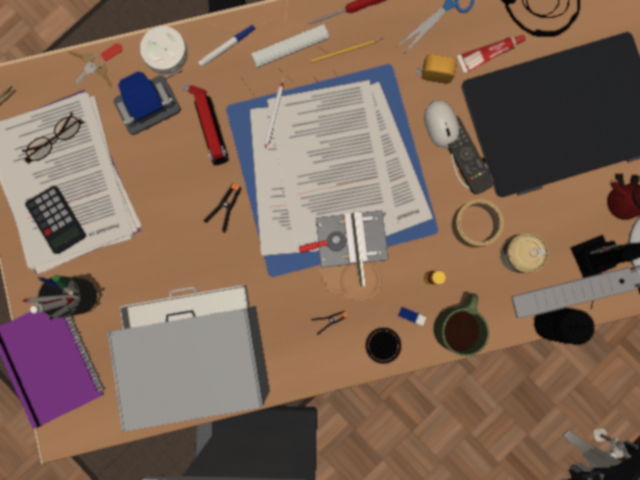

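View pics/scene0.png

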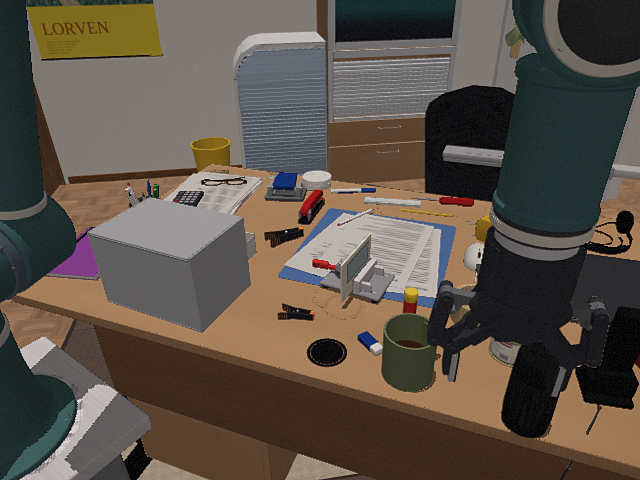

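Top view: the stand is at about (352,240), with the red lever grip at (313,246) and the board's free end at (362,285). There are two clip candidates, A at (224,205) and B at (330,320). I'll measure both.

Run:
```python
from h import *
c=cam("top");im=c["color"]
hsv=cv2.cvtColor(im,cv2.COLOR_BGR2HSV)
for n,(x0,y0,x1,y1) in dict(A=(195,170,255,240),B=(305,300,355,340)).items():
    s=im[y0:y1,x0:x1].astype(int);h=hsv[y0:y1,x0:x1]
    dark=(s.max(2)<75)
    org=(h[...,0]<14)&(h[...,1]>190)&(s[...,2]>120)
    m=(dark|org).astype(np.uint8)
    k,l,stt,cen=cv2.connectedComponentsWithStats(m)
    i=1+np.argmax(stt[1:,4]);ys,xs=np.nonzero(l==i)
    P=np.array([ray(c,x+x0,y+y0,.018)[:2] for x,y in zip(xs,ys)])
    box=cv2.minAreaRect((P*1000).astype(np.float32));print(n,len(xs),box)
    k,l,stt,cen=cv2.connectedComponentsWithStats(org.astype(np.uint8))
    for j in range(1,k):
        if stt[j,4]>3: print(' org',cen[j]+[x0,y0],stt[j,4],ray(c,*(cen[j]+[x0,y0]),.018)[:2])
red=((hsv[...,0]<6)|(hsv[...,0]>174))&(hsv[...,1]>170)&(im[...,2]>100)
red[:,:295]=0;red[:,335:]=0;red[:230]=0;red[262:]=0
ys,xs=np.nonzero(red);P=np.array([ray(c,x,y,.039)[:2] for x,y in zip(xs,ys)])
print('lever',xs.mean(),ys.mean(),len(xs),cv2.minAreaRect((P*1000).astype(np.float32)),'pivot',ray(c,337,240,.039))
def crop(x0,y0,w,h,f):return cv2.resize(im[y0:y0+h,x0:x0+w],None,fx=f,fy=f,interpolation=cv2.INTER_CUBIC)
a=crop(190,170,80,60,5);b=crop(295,290,80,60,5);s=crop(290,200,160,58,5)
s=crop(290,200,110,96,5)
cv2.imwrite("pics/c1.png",np.vstack([np.hstack([a,b])]));cv2.imwrite("pics/c2.png",s)
```

```text
A 161 ((677.3005981445312, 6.51545524597168), (14.802042961120605, 89.4859619140625), 72.18684387207031)
B 26 ((462.3028869628906, -206.07867431640625), (3.4586422443389893, 33.038673400878906), 27.7912654876709)
lever 311.20388349514565 246.11650485436894 103 ((608.0616455078125, -160.2757568359375), (9.16868782043457, 50.01220703125), 19.875524520874023) pivot [ 0.61956239 -0.20737176  0.039     ]
```

View pics/c1.png

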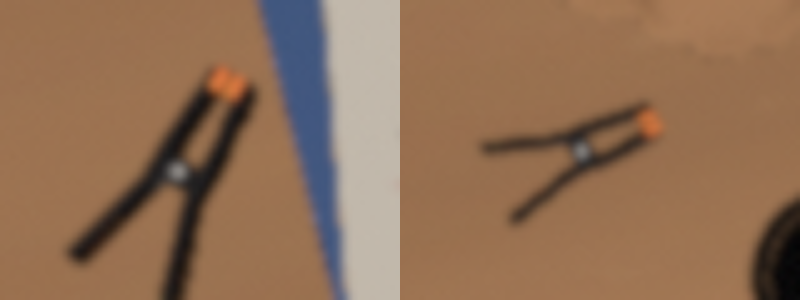

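View pics/c2.png

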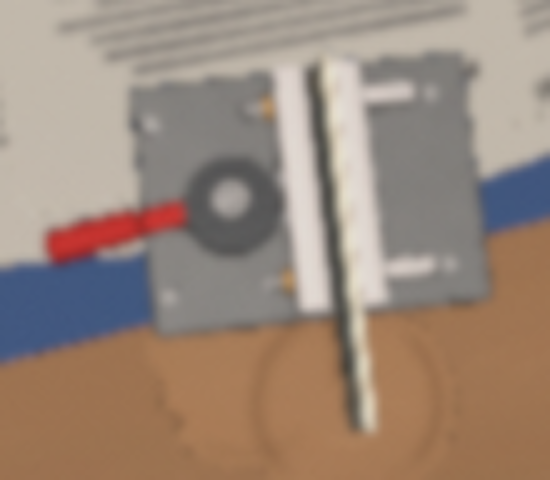

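The tips-to-handle-ends length is about 92 mm for A (224,205) and about 67 mm for B (330,320). A's handles spread about 45 mm, so A is the 95 mm clip, and the crop confirms it. In the stand crop the lever points along +y at about 0.15 rad. The board's cream top edge runs from px (363.6,286) to (355.6,212).

```bash
cat >> h.py <<'E'
def plan(target,yaw_y,n):
    """rows (tool mm, deg) from measured pose to tool-down pose with tool y at world angle yaw_y deg"""
    s=monitor.read_state();R=Ro.from_rotvec(s["tcp_rot"]);p=np.array(s["tool_pos"])
    a=np.radians(yaw_y);y=np.array([np.cos(a),np.sin(a),0]);z=np.array([0,0,-1.]);T=Ro.from_matrix(np.c_[np.cross(y,z),y,z])
    rv=(R.inv()*T).as_rotvec();d=(np.array(target)-p)/n
    print("rot/row",np.round(np.degrees(rv)/n,2))
    for i in range(n):
        print(np.round((R*Ro.from_rotvec(rv*i/n)).inv().apply(d)*1000,1))
E
python3 - <<'E'
from h import *
c=cam("top")
a,b=ray(c,363.6,286,.105),ray(c,355.6,212.4,.105);print('board',a,b,np.hypot(*(b-a)[:2]),np.degrees(np.arctan2(*(b-a)[1::-1])))
for n,z in (((225.4,204.4),.024),((236.4,186),.018),((205,221.6),.018),((224.4,230.5),.018)): print(n,ray(c,*n,z))
for q in ((463,330),(437,278),(412,317)): print('by',ray(c,*q,.05))
plan((.634,-.142,.2),-90,13)
E
```

```text
board [ 0.53190299 -0.25537908  0.105     ] [ 0.66566082 -0.23823569  0.105     ] 0.1348519662657239 7.303629453072047
(225.4, 204.4) [0.68551377 0.01276054 0.024     ]
(236.4, 186) [ 0.72349391 -0.00675     0.018     ]
(205, 221.6) [0.65124065 0.05265045 0.018     ]
(224.4, 230.5) [0.63458205 0.01382845 0.018     ]
by [ 0.45382082 -0.44898979  0.05      ]
by [ 0.55080983 -0.39885903  0.05      ]
by [ 0.47589028 -0.35227236  0.05      ]
rot/row [-0.01  0.    1.85]
[ 40.1 -22.1   2.4]
[ 39.4 -23.4   2.4]
[ 38.6 -24.6   2.4]
[ 37.8 -25.8   2.4]
[ 36.9 -27.    2.4]
[ 36.1 -28.2   2.4]
[ 35.1 -29.4   2.4]
[ 34.2 -30.5   2.4]
[ 33.2 -31.6   2.4]
[ 32.1 -32.6   2.4]
[ 31.1 -33.6   2.3]
[ 30.  -34.6   2.3]
[ 28.8 -35.6   2.3]
```

Request:
{"op": "jog_arm", "data": {
  "commands": [
    {"travel": [40,-22,1],"rot": [0,0,1.85],"claw": 255},
    {"travel": [39.4,-23.4,1],"rot": [0,0,1.85],"claw": 255},
    {"travel": [38.6,-24.6,1],"rot": [0,0,1.85],"claw": 255},
    {"travel": [37.8,-25.8,1],"rot": [0,0,1.85],"claw": 255},
    {"travel": [36.9,-27,1],"rot": [0,0,1.85],"claw": 255}
  ],
  "force": 40
}}

```text
time: 0.7
tool_pos: [0.4135, -0.4329, 0.2261]
tcp_rot: [-3.116, -0.4, 0.0]
wrist_force: [0.9, -0.2, 0.3]
width: 0.144
grip_force: 0.0
```

Request:
{"op": "jog_arm", "data": {
  "commands": [
    {"travel": [36,-28.2,1],"rot": [0,0,1.85],"claw": 255},
    {"travel": [35,-29.4,1],"rot": [0,0,1.85],"claw": 255},
    {"travel": [34.2,-30.5,1],"rot": [0,0,1.85],"claw": 255},
    {"travel": [33.2,-31.6,1],"rot": [0,0,1.85],"claw": 255},
    {"travel": [32.1,-32.6,1],"rot": [0,0,1.85],"claw": 255}
  ]
}}

```text
time: 1.2
tool_pos: [0.5519, -0.2504, 0.2212]
tcp_rot: [3.138, 0.149, 0.0]
wrist_force: [1.2, -1.0, -0.7]
width: -0.003
grip_force: 0.0
```

Request:
{"op": "jog_arm", "data": {
  "commands": [
    {"travel": [31,-33.6,1],"rot": [0,0,1.85],"claw": 255},
    {"travel": [30,-34.6,1],"rot": [0,0,1.85],"claw": 255},
    {"travel": [28.8,-35.6,1],"rot": [0,0,1.85],"claw": 255},
    {"travel": [0,0,0],"claw": 255},
    {"travel": [0,0,0],"claw": 255}
  ]
}}

```text
$.commands[3]: bad value
```

Run:
```python
from h import *
st()
c=cam("wrist");im=c["color"];cv2.imwrite("pics/w1.png",im)
hsv=cv2.cvtColor(im,cv2.COLOR_BGR2HSV)
red=((hsv[...,0]<6)|(hsv[...,0]>174))&(hsv[...,1]>170)&(im[...,2]>90)
k,l,s,cen=cv2.connectedComponentsWithStats(red.astype(np.uint8))
for j in range(1,k):
    if s[j,4]>200:
        ys,xs=np.nonzero(l==j);P=np.array([ray(c,x,y,.039)[:2] for x,y in zip(xs,ys)])
        print(cen[j],s[j],cv2.minAreaRect((P*1000).astype(np.float32)))
plan((.634,-.142,.024),-90,5)
```

```text
1.2 [ 0.5519 -0.2504  0.2212] [[0.996, 0.094, 0.0], [0.094, -0.996, -0.0], [0.0, 0.0, -1.0]] [-0.47  0.14  1.77 -0.    1.23  1.01] -0.0026034267235428205 0.0 [ 1.2 -1.  -0.7]
[205.74186992 127.11585366] [175 115  67  26 984] ((607.6009521484375, -162.04827880859375), (12.687289237976074, 55.250587463378906), 16.112924575805664)
[480.42350333 221.03325942] [469 209  32  33 451] ((550.7777099609375, -394.7923278808594), (24.262483596801758, 24.42231559753418), 63.62743377685547)
rot/row [-0.05 -0.04  1.11]
[ 17.4 -18.7  39.5]
[ 17.1 -19.1  39.5]
[ 16.7 -19.5  39.5]
[ 16.4 -19.8  39.5]
[ 16.  -20.2  39.4]
```

View pics/w1.png

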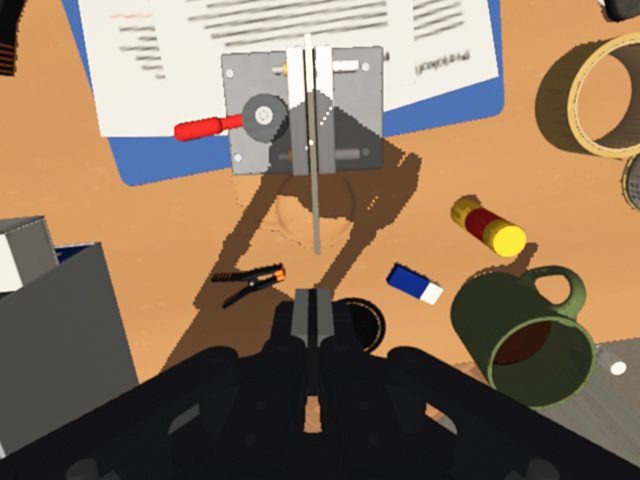

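Wrist view: the lever grip is at (206,127), the pivot knob at (264,114), and the board runs from (308,35) to (318,253). The lever position agrees with the top view. Next I move sideways at height, then go down.

Request:
{"op": "jog_arm", "data": {
  "commands": [
    {"travel": [29,-31,0],"rot": [0,0,1.85],"claw": 255},
    {"travel": [28,-32,0],"rot": [0,0,1.85],"claw": 255},
    {"travel": [27,-34,0],"rot": [0,0,1.85],"claw": 255},
    {"travel": [0,0,20],"rot": [0,0,0],"claw": 255},
    {"travel": [0,0,40],"rot": [0,0,0],"claw": 255}
  ]
}}

```text
time: 1.75
tool_pos: [0.6329, -0.1494, 0.165]
tcp_rot: [3.139, 0.003, 0.014]
wrist_force: [0.0, -0.5, -0.2]
width: -0.001
grip_force: 0.0
```

Run:
```python
from h import *
st()
c=cam("top")
w=[ray(c,336,240,z) for z in(.03,.045)];print(w)
P=np.array([.6195,-.2055]);print("targets")
for L in (16,30,45,60,75,90,99):
    t=np.radians(L);u=np.array([-np.sin(t),np.cos(t)]);n=np.array([np.cos(t),np.sin(t)])
    e=11*abs(n[0])+14.5*abs(n[1]);print(L,np.round((P+.058*u+n*(.007+e/1000))*1000))
plan((.634,-.142,.024),-90,3)
```

```text
1.75 [ 0.6329 -0.1494  0.165 ] [[1.0, 0.002, 0.009], [0.002, -1.0, -0.002], [0.009, 0.002, -1.0]] [-0.27  0.26  1.74 -0.    1.14  1.3 ] -0.0013928222128489287 0.0 [ 0.  -0.5 -0.2]
[array([ 0.62023759, -0.2056988 ,  0.03      ]), array([ 0.61903373, -0.20527164,  0.045     ])]
targets
16 [ 624. -144.]
30 [ 611. -143.]
45 [ 596. -147.]
60 [ 582. -155.]
75 [ 570. -167.]
90 [ 562. -184.]
99 [ 559. -192.]
rot/row [-0.04  0.14  0.02]
[ 2.9 -2.  43.4]
[ 2.8 -2.  43.4]
[ 2.7 -2.1 43.4]
```

Request:
{"op": "jog_arm", "data": {
  "commands": [
    {"travel": [2,-2,45],"rot": [0,0,0],"claw": 255},
    {"travel": [2,-2,45],"rot": [0,0,0],"claw": 255},
    {"travel": [2,-2,40],"rot": [0,0,0],"claw": 255},
    {"travel": [0,0,0],"rot": [0,0,0],"claw": 255},
    {"travel": [0,0,0],"rot": [0,0,0],"claw": 255}
  ]
}}

```text
time: 2.3
tool_pos: [0.6339, -0.1441, 0.031]
tcp_rot: [-3.141, 0.002, 0.004]
wrist_force: [1.3, -0.3, 0.5]
width: 0.001
grip_force: 0.0
```

Request:
{"op": "jog_arm", "data": {
  "commands": [
    {"travel": [-5,0,6],"rot": [0,0,0],"claw": 255},
    {"travel": [-9,0,0],"rot": [0,0,0],"claw": 255},
    {"travel": [-10,0,0],"rot": [0,0,0],"claw": 255},
    {"travel": [-14,3,0],"rot": [0,0,0],"claw": 255},
    {"travel": [-7,4,0],"rot": [0,0,0],"claw": 255}
  ]
}}

```text
time: 2.8
tool_pos: [0.5888, -0.151, 0.0263]
tcp_rot: [3.142, -0.001, 0.002]
wrist_force: [2.3, 0.9, 1.1]
width: -0.002
grip_force: 0.9
```

Request:
{"op": "jog_arm", "data": {
  "commands": [
    {"travel": [-7,4,0],"rot": [0,0,0],"claw": 255},
    {"travel": [-6,6,0],"rot": [0,0,0],"claw": 255},
    {"travel": [-6,6,0],"rot": [0,0,0],"claw": 255},
    {"travel": [-4,8,0],"rot": [0,0,0],"claw": 255},
    {"travel": [-4,8,0],"rot": [0,0,0],"claw": 255}
  ]
}}

```text
time: 3.3
tool_pos: [0.5622, -0.1834, 0.025]
tcp_rot: [-3.141, 0.002, 0.001]
wrist_force: [2.0, 2.6, 0.5]
width: 0.003
grip_force: 1.1
```

```bash
cat >> h.py <<'E'
def lever(c,z=.039):
    im=c["color"];hsv=cv2.cvtColor(im,cv2.COLOR_BGR2HSV)
    red=((hsv[...,0]<6)|(hsv[...,0]>174))&(hsv[...,1]>170)&(im[...,2]>80)
    k,l,s,cen=cv2.connectedComponentsWithStats(red.astype(np.uint8))
    for j in range(1,k):
        p=ray(c,*cen[j],z)
        if s[j,4]>15 and np.hypot(p[0]-.62,p[1]+.2055)<.08:
            d=p[:2]-[.6195,-.2055];print('lever',s[j,4],cen[j],p,'world ang from +y deg',np.degrees(np.arctan2(-d[0],d[1])),np.hypot(*d))
E
python3 - <<'E'
from h import *
st();c=cam("scene");lever(c,.03);lever(cam("top"));lever(cam("wrist"))
E
```

```text
3.3 [ 0.5622 -0.1834  0.025 ] [[1.0, -0.001, -0.001], [-0.001, -1.0, 0.0], [-0.001, -0.0, -1.0]] [-0.36  0.32  1.96  0.    0.87  1.21] 0.003030660108498703 1.0940086363510204 [2.  2.6 0.5]
lever 144 [330.1875 279.125 ] [ 0.5737912  -0.20355438  0.03      ] world ang from +y deg 87.562645856914 0.04575018760250156
lever 4521 [368.51161248 283.22384428] [ 0.57772183 -0.20471515  0.039     ] world ang from +y deg 88.92375708082051 0.04178554029773046
```

Request:
{"op": "jog_arm", "data": {
  "commands": [
    {"travel": [0,3,0],"rot": [0,0,0],"claw": 255},
    {"travel": [0,3,0],"rot": [0,0,0],"claw": 255},
    {"travel": [0,3,0],"rot": [0,0,0],"claw": 255},
    {"travel": [0,2,0],"rot": [0,0,0],"claw": 255},
    {"travel": [0,0,0],"rot": [0,0,0],"claw": 255}
  ]
}}

```text
time: 3.95
tool_pos: [0.5617, -0.1923, 0.0249]
tcp_rot: [-3.139, 0.002, 0.004]
wrist_force: [-3.9, 8.3, 2.5]
width: -0.0
grip_force: 1.3
```

Run:
```python
from h import *
st();c=cam("wrist");lever(c);lever(cam("scene"),.03);cv2.imwrite("pics/w2.png",c["color"])
```

```text
3.95 [ 0.5617 -0.1923  0.0249] [[1.0, -0.001, -0.003], [-0.001, -1.0, 0.003], [-0.003, -0.003, -1.0]] [-0.37  0.32  1.95  0.    0.88  1.2 ] -1.5109141483260328e-05 1.3434646457608324 [-3.9  8.3  2.5]
lever 4554 [364.0153711  283.98726394] [ 0.57743629 -0.2113463   0.039     ] world ang from +y deg 97.91266606280819 0.042468046860745734
lever 117 [332.87179487 280.83760684] [ 0.57191853 -0.21166799  0.03      ] world ang from +y deg 97.38606738429813 0.04797958750185242
```

Request:
{"op": "jog_arm", "data": {
  "commands": [
    {"travel": [0,3,0],"rot": [0,0,0],"claw": 255},
    {"travel": [0,0,0],"rot": [0,0,0],"claw": 255},
    {"travel": [0,0,0],"rot": [0,0,0],"claw": 255},
    {"travel": [0,0,0],"rot": [0,0,0],"claw": 255},
    {"travel": [0,0,0],"rot": [0,0,0],"claw": 255}
  ]
}}

```text
time: 4.55
tool_pos: [0.5617, -0.1931, 0.025]
tcp_rot: [-3.136, 0.001, 0.005]
wrist_force: [-2.3, 16.8, 5.3]
width: 0.001
grip_force: 0.5
```

Request:
{"op": "jog_arm", "data": {
  "commands": [
    {"travel": [0,-15,0],"rot": [0,0,0],"claw": 255},
    {"travel": [0,-25,-10],"rot": [0,0,0],"claw": 0},
    {"travel": [0,-30,-40],"rot": [0,0,5],"claw": 0},
    {"travel": [0,-20,-45],"rot": [0,0,5],"claw": 0},
    {"travel": [0,-10,-45],"rot": [0,0,5],"claw": 0}
  ]
}}

```text
time: 5.05
tool_pos: [0.5662, -0.0956, 0.1663]
tcp_rot: [3.114, -0.415, -0.0]
wrist_force: [1.1, 0.2, -0.3]
width: 0.684
grip_force: 0.0
```

Run:
```python
from h import *
st();lever(cam("top"))
# target above clip: A handle grasp at 42 behind hinge
p=np.array([.6855,.0128]);t=np.array([.7235,-.0068]);h=np.array([.6429,.0332])
d=(t-h)/np.linalg.norm(t-h);print(np.degrees(np.arctan2(d[1],d[0])),p-.042*d)
plan((*(p-.042*d),.18),-90+np.degrees(np.arctan2(d[1],d[0])),5)
```

```text
5.05 [ 0.5662 -0.0956  0.1663] [[0.965, -0.262, -0.0], [-0.262, -0.965, -0.0], [-0.0, 0.0, -1.0]] [-0.21  0.12  1.89 -0.    1.12  1.63] 0.6837372201370595 0.0 [ 1.1  0.2 -0.3]
lever 128 [338.3828125 265.453125 ] [ 0.57051473 -0.21111626  0.039     ] world ang from +y deg 96.54051434321475 0.04930618070355703
-26.394189518019694 [0.64787821 0.03147086]
rot/row [-0.03 -0.16  2.21]
[  7.9 -28.6  -0.6]
[  6.8 -28.9  -0.7]
[  5.7 -29.1  -0.7]
[  4.6 -29.3  -0.7]
[  3.4 -29.5  -0.8]
```

Lever locked, at about 91° and holding against 17 N at the stop. Going above clip A.

Request:
{"op": "jog_arm", "data": {
  "commands": [
    {"travel": [7.9,-28.6,-7],"rot": [0,0,2.2],"claw": 0},
    {"travel": [6.8,-28.9,-7],"rot": [0,0,2.2],"claw": 0},
    {"travel": [5.7,-29.1,-7],"rot": [0,0,2.2],"claw": 0},
    {"travel": [4.6,-29.3,-7],"rot": [0,0,2.2],"claw": 0},
    {"travel": [3.4,-29.5,-7],"rot": [0,0,2.2],"claw": 0}
  ]
}}

```text
time: 5.6
tool_pos: [0.6429, 0.0314, 0.2006]
tcp_rot: [3.06, -0.71, 0.003]
wrist_force: [-0.4, 0.0, -0.6]
width: 0.999
grip_force: 0.0
```

Request:
{"op": "jog_arm", "data": {
  "commands": [
    {"travel": [0,0,0],"rot": [0,0,0],"claw": 0},
    {"travel": [0,0,0],"rot": [0,0,0],"claw": 0},
    {"travel": [0,0,0],"rot": [0,0,0],"claw": 0},
    {"travel": [0,0,0],"rot": [0,0,0],"claw": 0},
    {"travel": [0,0,0],"rot": [0,0,0],"claw": 0}
  ]
}}

```text
time: 6.1
tool_pos: [0.6412, 0.0297, 0.1999]
tcp_rot: [3.06, -0.71, -0.001]
wrist_force: [-0.4, 0.2, 0.2]
width: 1.006
grip_force: 0.0
```

Run:
```python
from h import *
st();c=cam("wrist");im=c["color"];
for X in ([.6855,.0128,.024],[.7235,-.0068,.024],[.6479,.0315,.024]): print(np.round(proj(c,X)))
cv2.imwrite("pics/w3.png",im); np.savez("w3.npz",**{k:np.array(v) for k,v in c.items()})
```

```text
6.1 [0.6412 0.0297 0.1999] [[0.898, -0.44, -0.001], [-0.44, -0.898, -0.0], [-0.0, 0.0, -1.0]] [ 0.01  0.22  1.71 -0.    1.21  2.03] 1.0062131568477508 0.0 [-0.4  0.2  0.2]
[306. 149.]
[306.  92.]
[306. 201.]
```

View pics/w3.png

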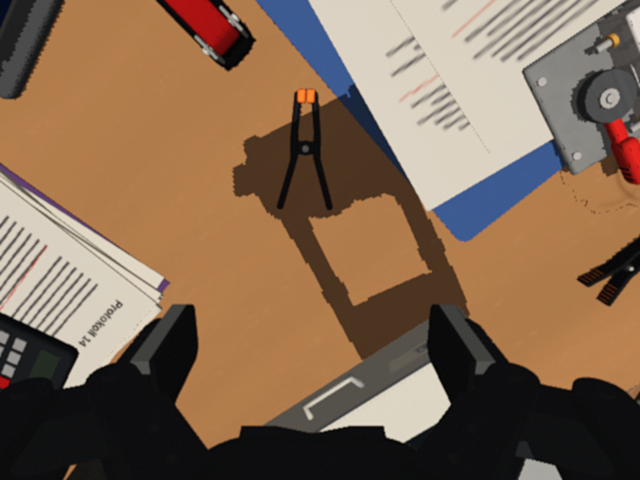

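The wrist view shows clip A with its tips at (307,97), hinge at (305,149) and handle ends at (280,208) and (328,208), all within about 1 mm of what I predicted.

Run:
```python
from h import *
c=dict(np.load("w3.npz"))
p=ray(c,305,149,.024)[:2];t=ray(c,307,93,.024)[:2];h=(ray(c,280,207,.022)+ray(c,328,207,.022))[:2]/2
d=(t-h)/np.linalg.norm(t-h);a=np.degrees(np.arctan2(d[1],d[0]));print(p,t,h,np.linalg.norm(t-h),a)
g=p-.041*d;plan((*g,.007),-90+a,5)
```

```text
[0.68588584 0.0131305 ] [ 0.72269018 -0.0068639 ] [0.64368981 0.03507387] 0.0894417994283473 -27.961839721544532
rot/row [0.   0.   0.37]
[ 1.3 -1.2 38.6]
[ 1.3 -1.2 38.6]
[ 1.3 -1.2 38.6]
[ 1.3 -1.2 38.6]
[ 1.3 -1.2 38.6]
```

Request:
{"op": "jog_arm", "data": {
  "commands": [
    {"travel": [1.3,-1.2,38],"rot": [0,0,0.4],"claw": 0},
    {"travel": [1.3,-1.2,38],"rot": [0,0,0.4],"claw": 0},
    {"travel": [1.3,-1.2,38],"rot": [0,0,0.4],"claw": 0},
    {"travel": [1.3,-1.2,38],"rot": [0,0,0.4],"claw": 0},
    {"travel": [1.3,-1.2,33],"rot": [0,0,0.4],"claw": 0}
  ]
}}

```text
time: 6.65
tool_pos: [0.6494, 0.0326, 0.0133]
tcp_rot: [3.047, -0.763, -0.002]
wrist_force: [-0.5, -1.5, 0.0]
width: 0.997
grip_force: 0.0
```

Request:
{"op": "jog_arm", "data": {
  "commands": [
    {"travel": [0,0,5],"rot": [0,0,0],"claw": 0},
    {"travel": [0,0,0],"rot": [0,0,0],"claw": 0},
    {"travel": [0,0,0],"rot": [0,0,0],"claw": 60},
    {"travel": [0,0,0],"rot": [0,0,0],"claw": 60},
    {"travel": [0,0,0],"rot": [0,0,0],"claw": 60}
  ]
}}

```text
time: 7.15
tool_pos: [0.6519, 0.0331, 0.0127]
tcp_rot: [-3.047, 0.761, -0.006]
wrist_force: [0.2, 0.4, -0.3]
width: 0.761
grip_force: 0.0
```

Run:
```python
from h import *
st();c=cam("wrist");cv2.imwrite("pics/w4.png",c["color"])
plan((.6497,.0322,.003),-117.9,1)
```

```text
7.15 [0.6519 0.0331 0.0127] [[0.883, -0.47, 0.004], [-0.47, -0.883, 0.0], [0.003, -0.002, -1.0]] [0.01 0.43 1.83 0.   0.89 2.07] 0.7610488490093357 0.0 [ 0.2  0.4 -0.3]
rot/row [-0.09 -0.16 -0.15]
[-1.2  1.7  9.3]
```

View pics/w4.png

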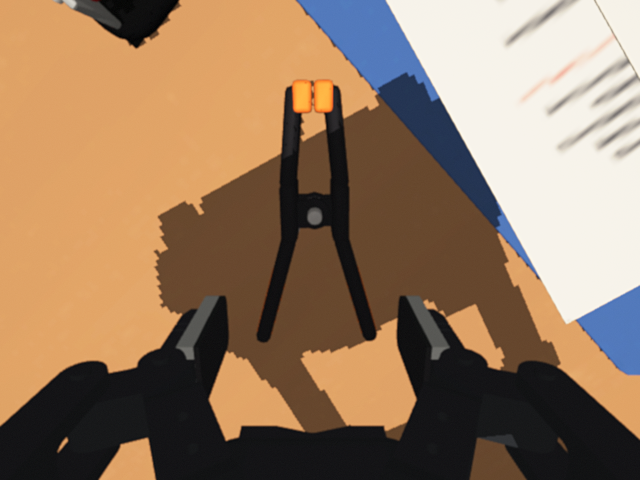

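The clip is centred between the pads: hinge (314,215), handle ends (263,337) and (370,337). Now I check where the pads sit along the handles.

Run:
```python
from h import *
c=cam("wrist");s=monitor.read_state();R=Ro.from_rotvec(s["tcp_rot"]).as_matrix();T=np.array(s["tool_pos"])
print('pivot',ray(c,314,215,.024),'tip front',ray(c,314,82,.024),'ends',ray(c,263,335,.022),ray(c,370,335,.022))
for b in (0,-.008):
  for x in (-.011,0,.011): print(b,x,np.round(proj(c,T+R@np.array([x,-.032,b]))))
e=(ray(c,263,335,.022)+ray(c,370,335,.022))/2
print('in tool', R.T@(e-T), R.T@(ray(c,314,215,.024)-T))
```

```text
pivot [0.68663674 0.01249811 0.024     ] tip front [ 0.7244269  -0.00758286  0.024     ] ends [0.65351494 0.05228086 0.022     ] [0.63424425 0.0159927  0.022     ]
0 -0.011 [232. 331.]
0 0 [231. 306.]
0 0.011 [229. 281.]
-0.008 -0.011 [228. 341.]
-0.008 0 [227. 316.]
-0.008 0.011 [225. 290.]
in tool [-0.00691684  0.00254377 -0.01013057] [ 0.04099757  0.00152971 -0.01202429]
```

Request:
{"op": "jog_arm", "data": {
  "commands": [
    {"travel": [0,1.5,7],"rot": [0,0,0],"claw": 60},
    {"travel": [0,0,0],"rot": [0,0,0],"claw": 60},
    {"travel": [0,0,0],"rot": [0,0,0],"claw": 255},
    {"travel": [0,0,0],"rot": [0,0,0],"claw": 255},
    {"travel": [0,0,0],"rot": [0,0,0],"claw": 255}
  ],
  "force": 60
}}

```text
time: 7.75
tool_pos: [0.6501, 0.032, 0.005]
tcp_rot: [-3.047, 0.761, -0.001]
wrist_force: [-2.4, 1.3, 9.6]
width: 0.262
grip_force: 12.4
```

Request:
{"op": "jog_arm", "data": {
  "commands": [
    {"travel": [0,0,0],"rot": [0,0,0],"claw": 255},
    {"travel": [0,0,0],"rot": [0,0,0],"claw": 255},
    {"travel": [0,0,0],"rot": [0,0,0],"claw": 255},
    {"travel": [0,0,0],"rot": [0,0,0],"claw": 255},
    {"travel": [0,0,0],"rot": [0,0,0],"claw": 255}
  ]
}}

```text
time: 8.25
tool_pos: [0.6508, 0.0326, 0.0054]
tcp_rot: [-3.047, 0.76, -0.004]
wrist_force: [-1.6, 3.0, 7.0]
width: 0.192
grip_force: 57.9
```

Run:
```python
from h import *
st();c=cam("wrist");cv2.imwrite("pics/w5.png",c["color"])
```

```text
8.25 [0.6508 0.0326 0.0054] [[0.883, -0.47, 0.003], [-0.47, -0.883, 0.001], [0.002, -0.002, -1.0]] [0.01 0.44 1.83 0.   0.87 2.07] 0.1921977136749825 57.89318562252447 [-1.6  3.   7. ]
```

View pics/w5.png

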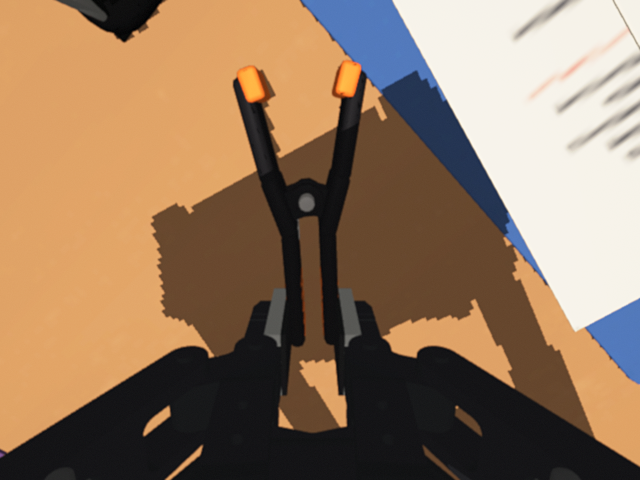

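The clip is fully open: tips (250,85) and (348,80), hinge (306,203), handles parallel between the pads, 58 N grip. Next: lift, and work out the clip's pose in the tool frame.

Run:
```python
from h import *
s=st();c=cam("wrist");R=Ro.from_rotvec(s["tcp_rot"]).as_matrix();T=np.array(s["tool_pos"])
im=c["color"];hsv=cv2.cvtColor(im,cv2.COLOR_BGR2HSV)
m=((hsv[...,0]<18)&(hsv[...,1]>200)&(im[...,2]>200)).astype(np.uint8);m[140:]=0
k,l,ss,cen=cv2.connectedComponentsWithStats(m)
tp=[]
for j in range(1,k):
    if ss[j,4]>200: tp.append(R.T@(ray(c,*cen[j],.022)-T));print(cen[j],ss[j,4],tp[-1])
pv=R.T@(ray(c,306,203,.024)-T);hm=R.T@(ray(c,313,340,.022)-T);tm=(tp[0]+tp[1])/2
print(pv,hm,tm);
for v in(tm-pv,pv-hm,tm-hm):print('axis deg in tool',np.degrees(np.arctan2(v[1],v[0])))
```

```text
8.3 [0.6509 0.0326 0.0054] [[0.883, -0.47, 0.003], [-0.47, -0.883, 0.001], [0.002, -0.002, -1.0]] [0.01 0.44 1.83 0.   0.87 2.07] 0.19112650805538514 57.89453728822991 [-3.1  2.2  8. ]
[347.60633484  79.21266968] 221 [ 0.08390543  0.01171259 -0.01647001]
[250.81944444  83.89351852] 216 [ 0.08259948 -0.01742399 -0.01641903]
[ 0.04642353 -0.0009253  -0.01851716] [-0.00512623  0.0013621  -0.01661807] [ 0.08325245 -0.0028557  -0.01644452]
axis deg in tool -3.0004406787398326
axis deg in tool -2.54070073696994
axis deg in tool -2.7323255090934886
```

Request:
{"op": "jog_arm", "data": {
  "commands": [
    {"travel": [0,0,-20],"rot": [0,0,0],"claw": 255},
    {"travel": [0,0,-50],"rot": [0,0,0],"claw": 255},
    {"travel": [0,0,-50],"rot": [0,0,0],"claw": 255},
    {"travel": [0,0,-50],"rot": [0,0,0],"claw": 255},
    {"travel": [0,0,-50],"rot": [0,0,0],"claw": 255}
  ]
}}

```text
time: 8.85
tool_pos: [0.649, 0.0318, 0.2251]
tcp_rot: [3.048, -0.761, -0.0]
wrist_force: [1.2, 0.4, -1.2]
width: 0.19
grip_force: 58.1
```

Run:
```python
from h import *
st()
plan((.392,-.273,.23),-90+7+0,10)
```

```text
8.85 [0.649  0.0318 0.2251] [[0.883, -0.47, -0.0], [-0.47, -0.883, 0.0], [-0.0, 0.0, -1.0]] [0.01 0.22 1.67 0.   1.25 2.07] 0.18957996404899774 58.1135112605989 [ 1.2  0.4 -1.2]
rot/row [ 0.   0.  -3.5]
[-8.3 39.  -0.5]
[-10.7  38.4  -0.5]
[-13.   37.7  -0.5]
[-15.3  36.8  -0.5]
[-17.5  35.8  -0.5]
[-19.7  34.7  -0.5]
[-21.8  33.4  -0.5]
[-23.8  32.   -0.5]
[-25.7  30.5  -0.5]
[-27.5  28.9  -0.5]
```

Request:
{"op": "jog_arm", "data": {
  "commands": [
    {"travel": [-8.3,39,-1],"rot": [0,0,-3.25],"claw": 255},
    {"travel": [-10.7,38.4,-1],"rot": [0,0,-3.25],"claw": 255},
    {"travel": [-13,37.7,-1],"rot": [0,0,-3.25],"claw": 255},
    {"travel": [-15.3,36.8,-1],"rot": [0,0,-3.25],"claw": 255},
    {"travel": [-17.5,35.8,-1],"rot": [0,0,-3.25],"claw": 255}
  ]
}}

```text
time: 9.35
tool_pos: [0.5185, -0.1204, 0.2283]
tcp_rot: [3.125, -0.319, 0.0]
wrist_force: [-0.1, -1.0, -0.2]
width: 0.193
grip_force: 58.2
```

Request:
{"op": "jog_arm", "data": {
  "commands": [
    {"travel": [-19.7,34.7,-1],"rot": [0,0,-3.25],"claw": 255},
    {"travel": [-21.8,33.4,-1],"rot": [0,0,-3.25],"claw": 255},
    {"travel": [-23.8,32,-1],"rot": [0,0,-3.25],"claw": 255},
    {"travel": [-25.7,30.5,-1],"rot": [0,0,-3.25],"claw": 255},
    {"travel": [-27.5,28.9,-1],"rot": [0,0,-3.25],"claw": 255}
  ]
}}

```text
time: 9.85
tool_pos: [0.3852, -0.2688, 0.2334]
tcp_rot: [3.139, 0.126, 0.0]
wrist_force: [1.3, 0.3, -0.4]
width: 0.189
grip_force: 58.2
```

Request:
{"op": "jog_arm", "data": {
  "commands": [
    {"travel": [0,0,30],"rot": [0,0,0],"claw": 255},
    {"travel": [0,0,45],"rot": [0,0,0],"claw": 255},
    {"travel": [0,0,45],"rot": [0,0,0],"claw": 255},
    {"travel": [0,0,30],"rot": [0,0,0],"claw": 255},
    {"travel": [0,0,0],"rot": [0,0,0],"claw": 255}
  ]
}}

```text
time: 10.35
tool_pos: [0.3825, -0.265, 0.0785]
tcp_rot: [-3.132, -0.121, 0.013]
wrist_force: [-0.7, 0.2, -1.3]
width: 0.189
grip_force: 58.2
```

Run:
```python
from h import *
st();c=cam("wrist");cv2.imwrite("pics/w6.png",c["color"]);np.savez("w6.npz",**{k:np.array(v) for k,v in c.items()})
```

```text
10.35 [ 0.3825 -0.265   0.0785] [[0.997, 0.077, -0.008], [0.077, -0.997, 0.006], [-0.008, -0.007, -1.0]] [-0.66  0.03  2.18 -0.    0.95  0.83] 0.18946350720172517 58.18700625677593 [-0.7  0.2 -1.3]
```

View pics/w6.png

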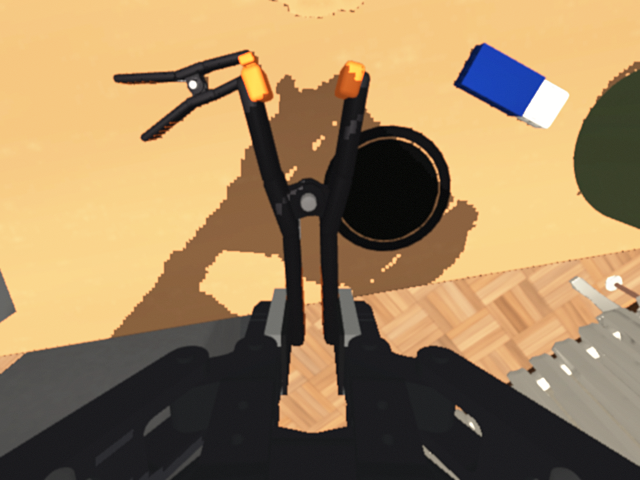

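The clip is unchanged in the hand, with tips at (257,82) and (350,82) and hinge at (308,202). The board isn't in this view yet. I'll measure the clip and board together from the top camera.

Run:
```python
from h import *
w=dict(np.load("w6.npz"))
for z in(.105,.06):
  for f in (0,.03,.05,.07,.08): print(z,f,np.round(proj(w,np.array([.532-f,-.2554-.128*f,z]))))
c=cam("top");im=c["color"]
cv2.imwrite("pics/t2.png",cv2.resize(im[205:365,300:460],None,fx=3.75,fy=3.75,interpolation=cv2.INTER_CUBIC))
hsv=cv2.cvtColor(im,cv2.COLOR_BGR2HSV)
for r in range(262,292,2): print(r,[tuple(int(v) for v in im[r,x]) for x in range(357,370)] if r in(270,282,288) else '', ) if r in (270,282,286,288) else None
```

```text
0.105 0 [ 318. -241.]
0.105 0.03 [324. -80.]
0.105 0.05 [327.  11.]
0.105 0.07 [330.  93.]
0.105 0.08 [331. 130.]
0.06 0 [ 317. -126.]
0.06 0.03 [321. -22.]
0.06 0.05 [323.  41.]
0.06 0.07 [326.  98.]
0.06 0.08 [327. 125.]
270 [(74, 102, 136), (66, 83, 102), (69, 77, 82), (99, 109, 112), (148, 166, 172), (181, 203, 214), (168, 194, 214), (124, 154, 188), (95, 131, 174), (89, 126, 172), (89, 127, 172), (89, 127, 172), (89, 126, 171)]
282 [(90, 125, 170), (87, 121, 162), (82, 108, 140), (78, 94, 111), (95, 107, 114), (137, 153, 160), (169, 190, 202), (164, 189, 208), (129, 159, 188), (99, 133, 175), (91, 127, 172), (90, 127, 172), (90, 126, 172)]
286 
288 [(92, 128, 174), (92, 128, 174), (92, 128, 174), (93, 130, 174), (93, 129, 173), (92, 128, 172), (91, 128, 172), (91, 127, 172), (90, 127, 171), (89, 126, 171), (89, 125, 171), (88, 125, 170), (88, 125, 170)]
```

View pics/t2.png

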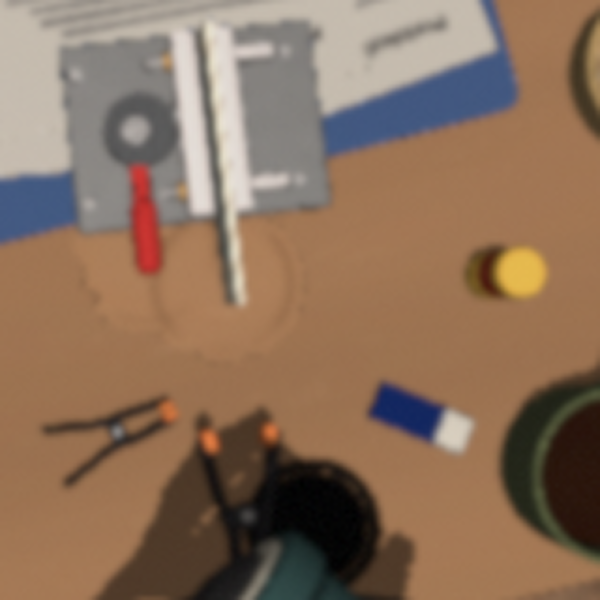

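Top view crop: the lever is locked pointing toward the robot and the board stands upright, its free end at crop (236,303). The clip tips are at crop (208,441) and (270,432), hinge (247,516).

Run:
```python
from h import *
s=st();c=cam("top")
a=ray(c,362.3,270,.105);b=ray(c,363.7,282.5,.105);e=ray(c,363.9,285.7,.105);f=ray(c,356.4,213,.105)
ang=lambda v:np.degrees(np.arctan2(v[1],v[0]))
print('board ang',ang(a-b),ang(f-e),np.hypot(*(f-e)[:2]),e)
u=np.array([np.cos(np.radians(7)),np.sin(np.radians(7))]);n=np.array([-u[1],u[0]])
g=lambda q,z:(lambda d:(d@u,d@n))((ray(c,*q,z)-e)[:2])
for nm,q,z in(('piv',(365.9,342.6),.097),('t1',(355.5,322.6),.095),('t2',(372,320.2),.095),('brd',(362.3,270),.105)): print(nm,ray(c,*q,z),g(q,z))
R=Ro.from_rotvec(s["tcp_rot"]).as_matrix();T=np.array(s["tool_pos"])
for nm,v in(('piv',(.0464,-.0009,-.0185)),('tm',(.0833,-.0029,-.0164))):
    X=T+R@np.array(v);print(nm,X,((X-e)[:2]@u,(X-e)[:2]@n))
```

```text
10.45 [ 0.3864 -0.2678  0.0834] [[0.997, 0.078, -0.001], [0.078, -0.997, 0.001], [-0.001, -0.001, -1.0]] [-0.66  0.02  2.17  0.    0.95  0.83] 0.18938089480650827 58.127865812857635 [-0.1  0.8  0.4]
board ang 7.487974387533516 6.986847226348381 0.1331239233035147 [ 0.53245813 -0.2559119   0.105     ]
piv [ 0.4297766  -0.26207996  0.097     ] (np.float64(-0.10266785501974879), np.float64(0.0063916485754659785))
t1 [ 0.46518609 -0.24265796  0.095     ] (np.float64(-0.06515536278193368), np.float64(0.021353549844178872))
t2 [ 0.47025866 -0.27258652  0.095     ] (np.float64(-0.06376797831302115), np.float64(-0.008970123223399365))
brd [ 0.56079871 -0.2524745   0.105     ] (np.float64(0.02854824194952363), np.float64(-4.206814211391626e-05))
piv [ 0.43259895 -0.26333526  0.10187941] (np.float64(-0.1000195257493382), np.float64(0.004801744849156608))
tm [ 0.46923089 -0.25847791  0.09975162] (np.float64(-0.0630686774405194), np.float64(0.005158576765120559))
```

Offset is 6 mm to the left of the board plane. I'll correct that and lower, then advance halfway and check with the wrist camera.

Request:
{"op": "jog_arm", "data": {
  "commands": [
    {"travel": [0,6,15],"rot": [0,0,0],"claw": 255},
    {"travel": [10,-0.4,15],"rot": [0,0,0],"claw": 255},
    {"travel": [18,-0.8,0],"rot": [0,0,0],"claw": 255},
    {"travel": [17,-0.8,0],"rot": [0,0,0],"claw": 255},
    {"travel": [10,-0.4,0],"rot": [0,0,0],"claw": 255}
  ]
}}

```text
time: 11.0
tool_pos: [0.4454, -0.2682, 0.0557]
tcp_rot: [3.136, 0.123, 0.006]
wrist_force: [-0.1, 0.3, -0.3]
width: 0.189
grip_force: 58.2
```

Request:
{"op": "jog_arm", "data": {
  "commands": [
    {"travel": [0,0,0],"rot": [0,0,0],"claw": 255},
    {"travel": [0,0,0],"rot": [0,0,0],"claw": 255},
    {"travel": [0,0,0],"rot": [0,0,0],"claw": 255},
    {"travel": [0,0,0],"rot": [0,0,0],"claw": 255},
    {"travel": [0,0,0],"rot": [0,0,0],"claw": 255}
  ]
}}

```text
time: 11.5
tool_pos: [0.4411, -0.2672, 0.0532]
tcp_rot: [-3.139, -0.121, 0.001]
wrist_force: [-0.6, 0.1, -0.3]
width: 0.188
grip_force: 58.2
```

Run:
```python
from h import *
s=st();c=cam("wrist");cv2.imwrite("pics/w7.png",c["color"]);np.savez("w7.npz",**{k:np.array(v) for k,v in c.items()})
for z in(.105,.06,.015):print(np.round(proj(c,[.5325,-.2559,z])))
```

```text
11.5 [ 0.4411 -0.2672  0.0532] [[0.997, 0.077, -0.0], [0.077, -0.997, 0.0], [-0.0, -0.0, -1.0]] [-0.59  0.15  2.1  -0.    0.89  0.9 ] 0.18800881011483475 58.194578600814566 [-0.6  0.1 -0.3]
[289.  21.]
[297.  53.]
[301.  69.]
```

View pics/w7.png

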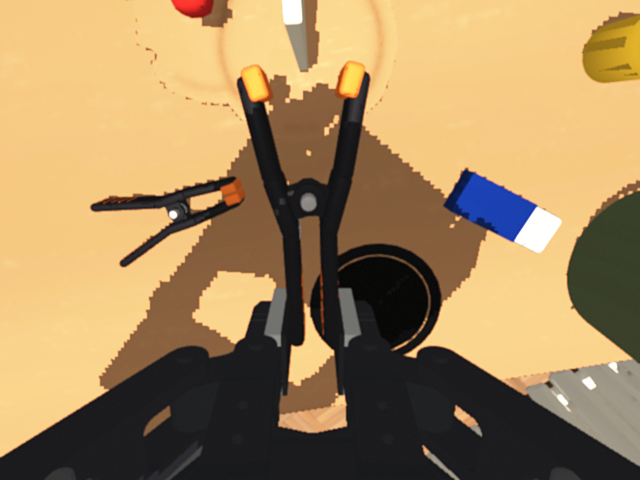

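Wrist view: board edge top is at (292,24) and its lower end at (303,70), within 3 px of predicted. The tips at (256,84) and (351,80) sit on either side of it.

Run:
```python
from h import *
c=dict(np.load("w7.npz"));s=st()
e=ray(c,292.5,24,.105);e2=ray(c,303.5,70,.015);print(e,e2)
u=np.array([np.cos(np.radians(7)),np.sin(np.radians(7))]);n=np.array([-u[1],u[0]])
for nm,q in(('piv',(308,202)),('t1',(256,84)),('t2',(351,80)),('i1',(271,97)),('i2',(338,95))):
    d=(ray(c,*q,.0705)-e)[:2];print(nm,np.round([d@u*1000,d@n*1000],1))
```

```text
11.55 [ 0.4412 -0.2673  0.0532] [[0.997, 0.077, -0.0], [0.077, -0.997, 0.0], [-0.0, -0.0, -1.0]] [-0.59  0.15  2.1  -0.    0.89  0.9 ] 0.1933792324794226 58.19379395514261 [0.5 1.5 0.2]
[ 0.53192333 -0.25660554  0.105     ] [ 0.53203227 -0.25694272  0.015     ]
piv [-45.4  -0.7]
t1 [-8.8 13.1]
t2 [ -8.9 -15.3]
i1 [-12.6   8.9]
i2 [-13.  -11.3]
```

Request:
{"op": "jog_arm", "data": {
  "commands": [
    {"travel": [2,-1,0],"rot": [0,0,0],"claw": 255},
    {"travel": [6,-0.3,0],"rot": [0,0,0],"claw": 255},
    {"travel": [7,-0.3,0],"rot": [0,0,0],"claw": 255},
    {"travel": [7,-0.3,0],"rot": [0,0,0],"claw": 255},
    {"travel": [5,-0.2,0],"rot": [0,0,0],"claw": 255}
  ]
}}

```text
time: 12.05
tool_pos: [0.4695, -0.2631, 0.0534]
tcp_rot: [3.139, 0.122, 0.001]
wrist_force: [-0.4, -0.2, 0.0]
width: 0.198
grip_force: 58.2
```

Request:
{"op": "jog_arm", "data": {
  "commands": [
    {"travel": [0,0,0],"rot": [0,0,0],"claw": 255},
    {"travel": [0,0,0],"rot": [0,0,0],"claw": 255},
    {"travel": [0,0,0],"rot": [0,0,0],"claw": 255},
    {"travel": [0,0,0],"rot": [0,0,0],"claw": 255},
    {"travel": [0,0,0],"rot": [0,0,0],"claw": 255}
  ]
}}

```text
time: 12.55
tool_pos: [0.4682, -0.2631, 0.0532]
tcp_rot: [-3.139, -0.121, 0.0]
wrist_force: [0.5, -0.1, -0.0]
width: 0.189
grip_force: 58.2
```

Run:
```python
from h import *
s=st();c=cam("wrist");cv2.imwrite("pics/w8.png",c["color"][:300]);lever(cam("top"))
for z in(.105,.072,.06,.015):print(z,np.round(proj(c,[.532,-.2567,z])))
```

```text
12.55 [ 0.4682 -0.2631  0.0532] [[0.997, 0.077, -0.0], [0.077, -0.997, 0.0], [-0.0, -0.0, -1.0]] [-0.56  0.19  2.06  0.    0.9   0.94] 0.18909037831275258 58.18651752022561 [ 0.5 -0.1 -0. ]
lever 128 [338.3984375 265.3203125] [ 0.57077095 -0.21114071  0.039     ] world ang from +y deg 96.60297637118002 0.0490544414099615
0.105 [304. 156.]
0.072 [306. 146.]
0.06 [307. 143.]
0.015 [308. 136.]
```

View pics/w8.png

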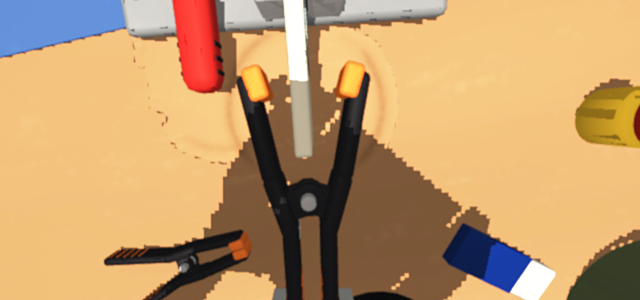

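The board edge is at (304,157), between the two jaws. The tips at (256,84) and (352,80) are about 18 mm past it, with clear gaps on both sides, and the hinge at (308,202) is outside. Wrist force is about 0 and the lever is locked, so I'm handing in.

```bash
python3 -c "
from h import *
print(workorder.finish_job())"
```

```text
the job is handed in; nothing more can be done
None
```

The cam lever is locked and the board clamped upright; the clip is held open around the board's free edge about halfway up, touching nothing as far as the last picture and force reading show, and the job is handed in, though no verdict was returned.

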